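# Set the chess clock for White and start it

### The job

Set the chess clock for the coming game: with a fingertip, rub the knurled thumbwheel on its top towards the side of the clock where the white king stands, just one click, into the next stop, and leave it there. Then press the plunger at the other end of the clock, the one away from the king, fully down and let it spring back up. Leave the plunger on the king's side unpressed, do not lift or shift the chessmen or anything else on the table, and finish clear of everything.

Things in the scene. Friction and masses are not known exactly. Their poses are not given: they have to be found in the camera images.
- clock: chess clock: walnut case bound in brass, 85 (x) by 240 (y) by 90 (z) mm, fixed; origin at the centre of its underside, z up, x towards its far side with two round dials, y along its length. Flat top at 90 mm: a knurled steel thumbwheel comes out of a slot in the middle, and a brass plunger stands near each end
- wheel_top (a point): crown (highest point) of the thumbwheel's rim, 98 mm above the table, mid clock; fixed to the case. Wheel: 80 mm diameter, 22 mm wide (clock x), level axis along clock x. Only its top 8 mm (48 mm long along y) stand out of the case: press lightly down on it and rub along clock y. A brass bar across the rim is its index, up at the start; five brass studs on the case mark the stops
- wheel (a joint): angle of the thumbwheel, rad; positive when the crown has moved to clock +y. Sprung stops every 0.45 rad (18 mm of rim travel): -0.9, -0.45, 0, 0.45, 0.9; it starts in the one at 0. Leaving a stop takes up to about 0.07 N m (1.8 N along the rim). When let go it pulls itself into the nearest stop, so it changes over half-way between two (0.225, 0.675). Ends at 1.1 either way
- plunger_l_top (a point): centre of the top face of the plunger at the clock's +y end (clock y = +85 mm): a brass button 22 mm in diameter in a round brass collar 38 mm wide, 12 mm high. The top is 112 mm above the table when up, 10 mm over the collar; it moves with the button, which goes down 6 mm, is fully down at about 4 N and springs back
- plunger_r_top (a point): the same on the plunger at the clock's -y end, clock y = -85 mm
- plunger_l (a joint): how far the +y plunger is pressed, m: 0 up, 0.006 fully down
- plunger_r (a joint): how far the -y plunger is pressed, m: 0 up, 0.006 fully down
- king: the white king: pale boxwood, turned, 99 mm tall with a small cross on top, 38 mm wide foot; stands on the table beside one end of the clock, 170 to 220 mm from its middle. Origin at the centre of its foot, z up
- knight_a: black (ebonized) knight, horse's head, 67 mm tall, 34 mm wide foot, standing on the table beside the other end of the clock; origin at the centre of its foot, z up
- knight_b: a second such black knight, standing on the robot's side of the clock; origin at the centre of its foot, z up
- pawn_a: boxwood pawn, 49 mm tall, 29 mm wide foot, standing behind the clock (its far side); origin at the centre of its foot, z up
- pawn_b: ebonized pawn of the same size and position of origin
- ashtray: round ashtray of thick green glass, 116 mm wide, 32 mm high, out to the left; origin at the centre of its underside, z up
- mug: white mug, 80 mm wide, 90 mm high, out to the right; origin at the centre of its underside, z up

How it is judged (in metres and radians):
On the way, in this order (a step that is already met when the one before it is completed fails the run):
1. the thumbwheel has clicked into the next stop on the king's side (((y of king in the frame of clock above 0 m and value of joint wheel between 0.35 and 0.55 rad) or (y of king in the frame of clock below 0 m and value of joint wheel between -0.55 and -0.35 rad)) and velocity of joint wheel between -0.2 and 0.2 rad/s), for 0.2 s.
2. then the plunger away from the king is pressed fully down (at least 5 of its 6 mm), with the wheel still in its stop (((y of king in the frame of clock above 0 m and value of joint wheel between 0.35 and 0.55 rad) or (y of king in the frame of clock below 0 m and value of joint wheel between -0.55 and -0.35 rad)) and ((y of king in the frame of clock above 0 m and value of joint plunger_r above 0.005 m) or (y of king in the frame of clock below 0 m and value of joint plunger_l above 0.005 m))), for 0.05 s.
At the end, for the whole second after the job is handed in: The thumbwheel rests within 0.1 rad of the next stop (0.45 rad) on the white king's side, both plungers are back up (within 1 mm), and the chessmen, ashtray and mug stand upright (all of step 1 and value of joint each of plunger_l, plunger_r below 0.001 m and angle between each of king, knight_a, knight_b, pawn_a, pawn_b, ashtray, mug's own z axis and vertical below 0.2 rad); the robot touches nothing.
It fails at once if the plunger on the king's side is pressed (by more than 3 mm) ((y of king in the frame of clock above 0 m and value of joint plunger_l above 0.003 m) or (y of king in the frame of clock below 0 m and value of joint plunger_r above 0.003 m)).
It fails at once if the white king is shifted by more than 15 mm, knocked over or lifted (distance of king from where it was at the start of the episode above 0.015 m or angle between king's own z axis and vertical above 0.3 rad).
It fails at once if a knight is shifted by more than 15 mm, knocked over or lifted (distance of any of knight_a, knight_b from where it was at the start of the episode above 0.015 m or angle between any of knight_a, knight_b's own z axis and vertical above 0.3 rad).
It fails at once if a pawn is shifted by more than 15 mm, knocked over or lifted (distance of any of pawn_a, pawn_b from where it was at the start of the episode above 0.015 m or angle between any of pawn_a, pawn_b's own z axis and vertical above 0.3 rad).
It fails at once if the ashtray or the mug is shifted by more than 15 mm, knocked over or lifted (distance of any of ashtray, mug from where it was at the start of the episode above 0.015 m or angle between any of ashtray, mug's own z axis and vertical above 0.3 rad).
It also fails if it takes over 35 s, if anything falls off the work surface, if the arm or the gripper's body presses on something with over 40 N, if the wrist force passes 120 N, or if a joint passes its speed limit or range.

### The arm

A 6-joint arm with a two-finger parallel gripper is mounted at the origin on the work surface. World frame = base frame: x ahead of the robot, y to its left, z up, the work surface at z = 0. Lengths are in mm, angles in rad, forces in N, time in s.
With the tool pointing down it reaches from about 325 to 1000 mm from the base axis. Payload 5.1 kg.
Tool frame: the origin (TCP) lies on the mounting face of the last link; the fingertips stand 173 mm ahead of it and the grasp point (between the pads) lies 155 mm ahead of it (manip.nose_length is the distance from the TCP to the fingertips, in mm); z points along the fingers, y is the line along which they close (so a half turn about z gives the same grasp; the last joint's range is limited). The gripper opens to 85 mm and grips with 20 to 120 N. Pads are 22 mm wide; open, the fingers measure 114 mm over their backs; the gripper's body (76 mm by 85 mm) begins 54 mm behind the grasp point. The pads swing forward as they close: fully open they stand 13 mm farther back than shut.
Start: joints at [-1.256, 0.124, 1.65, -0, 1.367, -0.083], TCP at [251.772, -599.247, 404.722] pointing down, gripper open.
Joint ranges: [-2.61, 2.61], [-1.02, 2.33], [0.03, 2.71], [-1.35, 4.49], [0.32, 2.68], [-2.91, 2.91]. Speed limits (rad/s): [2.57, 2.57, 3.14, 3.14, 3.14, 3.14].

### API

Orientations are given as a unit quaternion [w, x, y, z].
In Python, from rig import manip gives the robot as it stands. The module is installed in compiled form; this text tells all that it offers.
- The arm moves only by the tool carry_out, never from a script. Its argument "commands" is a list of rows, each a list of 7 numbers: the opening, from 0 (shut) to 1 (fully open), then the shift along the tool's x, y, z in units of 75 cm (1.0 is 75 cm), then the turn, a rotation vector about the tool's x, y, z in units of 90 degrees (1.0 is 90 degrees). In form: [[grip, tx, ty, tz, ax, ay, az], ...]. A call has exactly 5 rows; each row is the pose to reach, as a shift and turn from the pose commanded when the call began, along the tool's axes at that moment; what a row does not reach only later rows make up. A row lasts 1/10 s, in which the tool goes at most 50 mm and 8.59 degrees, less where a joint would pass 70% of its speed; a pose out of reach is approached as far as the arm can. A call with a number of a shift or a turn outside -1 to 1 is refused whole. A call with a gripper value outside its range is refused whole. The fingers move at their own pace and stop on an object; "force" is the grip in N (left out, the last holds). Time passes only in rows, so rows that repeat a pose let the fingers close, or fill a call up. It gives the time, the measured TCP pose, the force, the opening and the grip force at its end, in the units of the state.
- manip.get_state(): the state, without advancing time (a new reading comes with each control period).
- manip.read_camera(name): name is "scene" or "top" or "wrist"; returns a dict with "color" (480x640x3 uint8, blue, green, red), "vfov" (degrees; the focal length in pixels is half the picture's height over the tangent of half this angle, whatever the lens; pixels are square), "cx", "cy" (the principal point, pixels), "rvec" (rotation vector, rad) and "tvec" (3), from world to camera coordinates, as OpenCV has them. Camera axes: x right, y down, z forward; pixel columns grow to the right and rows downward; lengths in mm; the calibration is good to about 2 mm. The wrist camera is an equidistant fisheye: a pixel r from the principal point sees the ray r / f radians off the axis. A picture is of the moment at which its call begins. There is no depth.
- manip.hand_in(): hands the job in; it is judged then, once.
The state is a dict: "time": time; "joint_pos": joint angles; "qd": joint speeds; "tau": joint torques, N m; "position": TCP position; "orientation": TCP orientation; "wrist_force": force on the tool from outside, world axes, zero at the start; "moment": the same for the moment, N m; "finger_gap": opening from 0.0 (shut) to 1.0 (fully open); "grasp_force": force on a finger pad.
Only numpy, scipy, OpenCV 4.12 (cv2) and the standard library are available. Lean on these libraries where they do the work, as an engineer would, in place of code of your own. Each camera call takes 0.05 s, during which the arm holds its last target. There are 200 camera calls.

## Working session

There is one attempt and no reset: what is moved stays moved. The work goes in short steps, Python scripts to look and compute and a tool call to move; the robot and the scene stay as the last step left them, time stands still between calls to the robot, and variables do not carry over. Pictures are saved under pics/ and viewed, at most 10 in all, crops included, and the job is handed in when it is done.

Besides the shell and the picture viewer there is one more tool, called as name(argument=value, ...) on one line, values as JSON. carry_out: Moves the arm, as the interface text tells. Shifts and turns lie within -1 to 1; 1 stands for 75 cm of shift or 90 degrees of turn. Its arguments: {"type":"object","properties":{"commands":{"type":"array"},"force":{"type":"number"}},"required":["commands"]}

```bash
mkdir -p pics; cat > h.py <<'E'
import numpy as np, cv2
from rig import manip
from scipy.spatial.transform import Rotation as R
def snap(n,f):
    c=manip.read_camera(n); cv2.imwrite('pics/'+f,c['color']); return c
def ray(c,u,v):
    f=240/np.tan(np.radians(c['vfov'])/2); M=cv2.Rodrigues(np.array(c['rvec'],float))[0]
    x=np.array([(u-c['cx'])/f,(v-c['cy'])/f,1.]); return -M.T@np.array(c['tvec'],float).ravel(), M.T@x
def onz(c,u,v,z):
    o,d=ray(c,u,v); return o+d*(z-o[2])/d[2]
E
python3 - <<'E'
from h import *
import pickle
for n in ('top','scene'):
    c=snap(n,n+'0.png'); pickle.dump(c,open(n+'.pkl','wb')); print(n,c['vfov'],c['cx'],c['cy'],ray(c,320,240))
s=manip.get_state(); print(s['time'],s['position'],s['orientation'],s['wrist_force'])
E
```

```text
top 50.918990499322945 321.1941029786267 238.32143865990503 (array([ 405.40155364,   27.26734455, 1409.8407833 ]), array([ 0.09351076, -0.015523  , -0.99550564]))
scene 48.52104039588837 308.20977516711423 240.52998959250272 (array([1488.98683204,  380.78783639,  843.91020537]), array([-0.76590944, -0.25529213, -0.59050813]))
0.1 [ 251.70039413 -599.03718351  403.56891691] [-9.45758087e-04  9.80286617e-01  1.97578440e-01 -1.19537293e-04] [0.57483558 0.3346323  0.1808623 ]
```

View pics/top0.png

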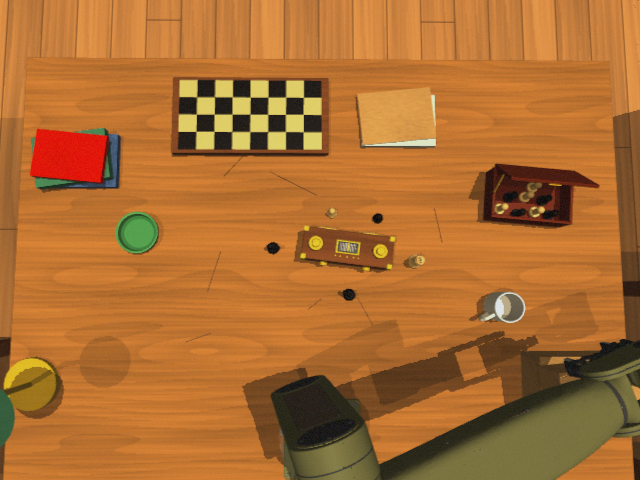

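View pics/scene0.png

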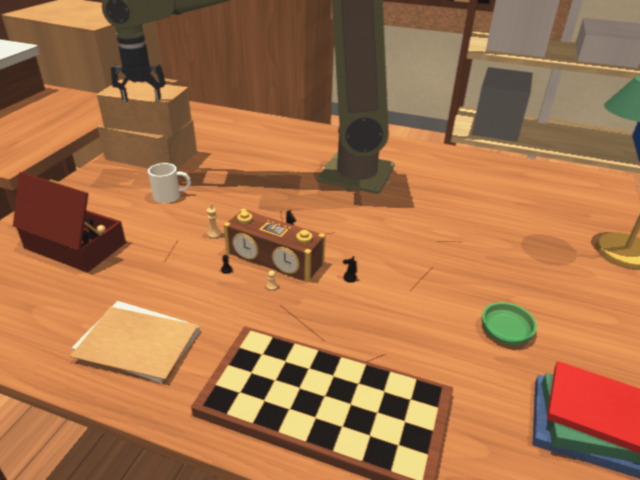

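The king (417,261) stands at the clock's right end, -y. The plungers are near (316,243) and (381,251), and the wheel near (348,247). I'll enlarge both views for precise pixels.

```bash
python3 - <<'E'
import cv2
a=cv2.imread('pics/top0.png')[205:310,260:440]; b=cv2.imread('pics/scene0.png')[195:300,195:375]
a=cv2.resize(a,(0,0),fx=4,fy=4,interpolation=2);b=cv2.resize(b,(0,0),fx=4,fy=4,interpolation=2)
cv2.imwrite('pics/t1.png',a);cv2.imwrite('pics/s1.png',b)
E
```

```text
(no output)
```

View pics/t1.png

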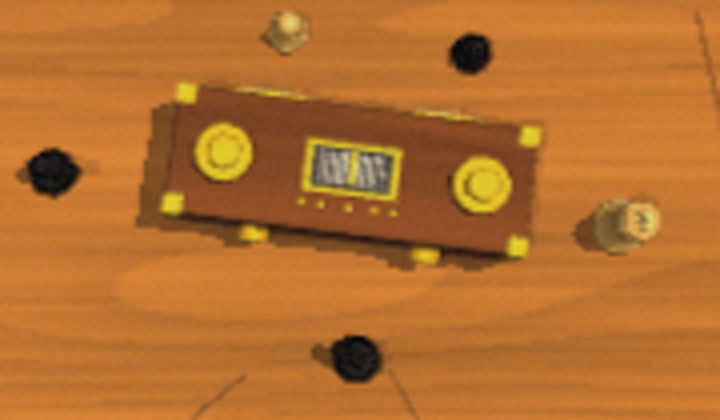

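View pics/s1.png

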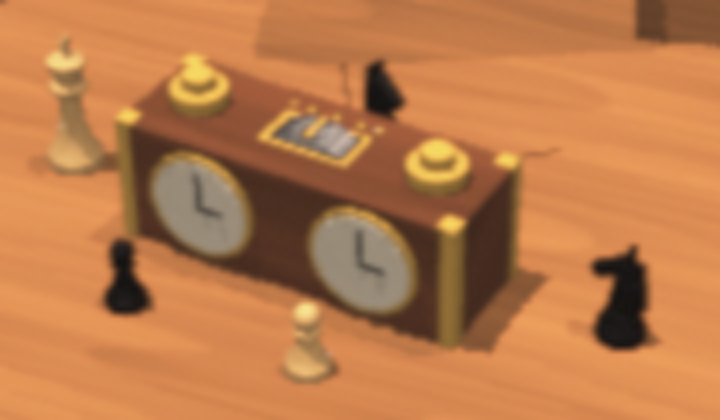

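```bash
python3 - <<'E'
from h import *
import pickle
from scipy.optimize import least_squares
T,S=[pickle.load(open(n+'.pkl','rb')) for n in('top','scene')]
t=lambda x,y:(260+(x+.5)/4-.5,205+(y+.5)/4-.5); s=lambda x,y:(195+(x+.5)/4-.5,195+(y+.5)/4-.5)
# (cam,pix,clock xyz, cap flag)
P=[(T,t(226,151),(0,85,112)),(T,t(486,183),(0,-85,112)),(T,t(352,169),(0,0,91)),
 (S,s(437,151),(0,85,112)),(S,s(198,74),(0,-85,112)),(S,s(317,138),(0,0,91)),
 (T,t(186,93),(1,1,90)),(T,t(530,136),(1,-1,90)),(T,t(172,204),(-1,1,90)),(T,t(517,246),(-1,-1,90)),
 (S,s(452,223),(1,1,90)),(S,s(128,117),(1,-1,90)),(S,s(507,160),(-1,1,90))]
def res(p):
    r=[]
    for i,(c,uv,q) in enumerate(P):
        q=np.array(q,float)
        if i>5: q[:2]*=(42.5-p[3],120-p[3])
        w=np.r_[R.from_euler('z',p[2]).as_matrix()[:2,:2]@q[:2]+p[:2],q[2]]
        f=240/np.tan(np.radians(c['vfov'])/2)
        K=np.array([[f,0,c['cx']],[0,f,c['cy']],[0,0,1]])
        r+=list(cv2.projectPoints(w[None],np.array(c['rvec'],float),np.array(c['tvec'],float),K,None)[0].ravel()-uv)
    return np.array(r)
o=least_squares(res,[400,0,0,5]); print(o.x,np.degrees(o.x[2])); print(res(o.x).reshape(-1,2).round(2).tolist())
for n,xy,z in (('king',(643,220),99),('kna',(52,170),60),('knb',(355,358),60),('pa',(288,22),45),('pb',(470,50),45)):
    w=onz(T,*t(*xy),z)[:2]; print(n,w, R.from_euler('z',-o.x[2]).as_matrix()[:2,:2]@(w-o.x[:2]))
yaw=o.x[2];st=manip.get_state(); Rt=R.from_quat(np.array(st['orientation'])[[1,2,3,0]])
print(Rt.as_matrix().round(3))
# targets
for y in (7,85):
    q=R.from_euler('z',yaw).as_matrix()[:2,:2]@[0,y]+o.x[:2]; w=np.r_[q,173+150]
    print(y,w,Rt.inv().apply(w-st['position'])/750)
for a in (0,180):
    # tool x along clock x, z down
    D=R.from_euler('z',yaw)*R.from_euler('z',a,degrees=True)*R.from_euler('x',180,degrees=True)
    print((Rt.inv()*D).as_rotvec(degrees=True)/90)
np.save('clock.npy',o.x)
E
```

```text
[ 5.11163501e+02 -6.61581542e+01 -1.24397762e-01  6.04128763e+00] -7.127466739895328
[[-0.44, -0.22], [-0.22, -0.1], [0.11, -0.01], [0.36, -0.77], [-0.03, -0.55], [-0.23, -0.21], [0.31, -0.0], [0.07, -0.07], [0.32, -0.33], [0.3, -0.12], [0.11, 0.31], [0.12, 0.04], [0.34, 0.1]]
king [ 477.04800412 -255.26496229] [ -10.38803417 -191.87845307]
kna [513.00848543 133.30717801] [-22.91836706 198.15289848]
knb [387.33121869 -69.18844837] [-122.49938707  -18.37163715]
pa [615.72188539 -25.95314744] [98.76189315 52.86763401]
pb [ 596.49424815 -150.49993751] [ 95.13624956 -73.10244045]
[[ 0.922  0.387 -0.001]
 [ 0.387 -0.922  0.002]
 [ 0.    -0.002 -1.   ]]
7 [512.03204144 -59.21224621 323.        ] [ 0.59880752 -0.52890719  0.10851457]
85 [521.71006083  18.18501434 323.        ] [ 0.65067896 -0.61904776  0.1086932 ]
[-1.20604289e-03  2.29352284e-04  3.32424943e-01]
[-3.07401746e-04 -1.61646392e-03 -1.66757430e+00]
```

carry_out(commands=[[0, 0.04, -0.035, 0, 0, 0, 0.08], [0, 0.09, -0.08, 0, 0, 0, 0.16], [0, 0.14, -0.125, 0, 0, 0, 0.24], [0, 0.19, -0.17, 0, 0, 0, 0.332], [0, 0.24, -0.21, 0, 0, 0, 0.332]], force=40)

```text
time: 0.6
position: [356.9, -382.3, 404.1]
orientation: [-0.0, 0.998, -0.063, -0.0]
wrist_force: [0.7, -0.6, 0.3]
finger_gap: 0.145
grasp_force: 0.0
```

```bash
cat > go.py <<'E'
import sys
from h import *
p=np.load('clock.npy'); x,y,z=map(float,sys.argv[1:4])
st=manip.get_state(); Rt=R.from_quat(np.array(st['orientation'])[[1,2,3,0]])
C=R.from_euler('z',p[2]); D=C*R.from_euler('x',180,degrees=True)
tip=np.array(st['position'])+Rt.apply([0,0,173])
l=C.inv().apply(tip-[p[0],p[1],0])
w=C.apply([x,y,z])+[p[0],p[1],0]
print('t',st['time'],'tip in clock',l.round(2),'F',np.round(st['wrist_force'],2),'gap',st['finger_gap'])
print('shift',(Rt.inv().apply(w-tip)/750).round(4),'turn',((Rt.inv()*D).as_rotvec(degrees=True)/90).round(4))
E
python3 go.py 0 7 150
```

```text
t 0.6 tip in clock [-113.92 -332.76  231.14] F [ 0.66 -0.64  0.31] gap 0.14485123946855682
shift [ 0.1508 -0.4533  0.1084] turn [-0.0004  0.0003 -0.0015]
```

carry_out(commands=[[0, 0.02, -0.06, 0, 0, 0, 0], [0, 0.04, -0.12, 0, 0, 0, 0], [0, 0.06, -0.18, 0, 0, 0, 0], [0, 0.08, -0.24, 0, 0, 0, 0], [0, 0.1, -0.3, 0.02, 0, 0, 0]])

```text
time: 1.1
position: [459.7, -168.6, 391.7]
orientation: [0.001, 0.998, -0.062, 0.002]
wrist_force: [1.8, -0.0, 0.7]
finger_gap: -0.003
grasp_force: 0.0
```

```bash
python3 go.py 0 7 115
```

```text
t 1.1 tip in clock [ -37.62 -108.3   218.67] F [ 1.82 -0.02  0.74] gap -0.0025834643540307367
shift [ 0.0496 -0.1539  0.1382] turn [ 0.001  -0.0028  0.0003]
```

carry_out(commands=[[0, 0.02, -0.05, 0.03, 0, 0, 0], [0, 0.035, -0.1, 0.06, 0, 0, 0], [0, 0.0505, -0.154, 0.1, 0, 0, 0], [0, 0.0505, -0.154, 0.13, 0, 0, 0], [0, 0.0505, -0.154, 0.138, 0, 0, 0]])

```text
time: 1.6
position: [509.6, -58.8, 282.4]
orientation: [-0.001, 0.998, -0.061, -0.003]
wrist_force: [-1.1, -0.1, -0.1]
finger_gap: -0.005
grasp_force: 0.0
```

carry_out(commands=[[0, 0, 0, 0, 0, 0, 0], [0, 0, 0, 0, 0, 0, 0], [0, 0, 0, 0, 0, 0, 0], [0, 0, 0, 0, 0, 0, 0], [0, 0, 0, 0, 0, 0, 0]])

```text
time: 2.1
position: [510.9, -60.8, 287.2]
orientation: [0.0, 0.998, -0.062, 0.001]
wrist_force: [-0.1, 0.7, 0.1]
finger_gap: -0.003
grasp_force: 0.0
```

```bash
python3 go.py 0 7 98; python3 - <<'E'
from h import *
c=manip.read_camera('scene')['color'][120:270,170:390]; d=manip.read_camera('wrist')['color']
cv2.imwrite('pics/m.png',np.hstack([cv2.resize(c,(400,273),interpolation=2),cv2.resize(d,(364,273))]))
E
```

```text
t 2.1 tip in clock [ -0.64   5.21 114.23] F [-0.08  0.73  0.09] gap -0.002817046086418033
shift [ 0.0008 -0.0024  0.0216] turn [ 0.0001 -0.0011 -0.0001]
```

View pics/m.png

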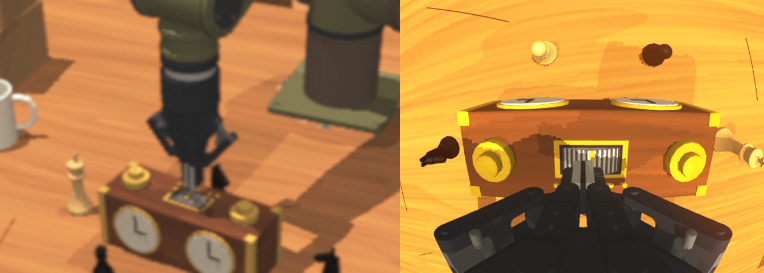

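The closed fingertips hang over the wheel slot and are clear of both plungers. I'll descend gently until they touch.

carry_out(commands=[[0, 0.001, -0.002, 0.008, 0, 0, 0], [0, 0.001, -0.002, 0.014, 0, 0, 0], [0, 0.001, -0.002, 0.018, 0, 0, 0], [0, 0.001, -0.002, 0.0195, 0, 0, 0], [0, 0.001, -0.002, 0.0195, 0, 0, 0]])

```text
time: 2.7
position: [511.7, -58.9, 271.5]
orientation: [-0.0, 0.998, -0.062, -0.0]
wrist_force: [0.3, 0.7, 0.0]
finger_gap: 0.001
grasp_force: 0.0
```

```bash
python3 go.py 0 7 98
```

```text
t 2.7 tip in clock [-0.47  7.25 98.46] F [0.27 0.72 0.01] gap 0.0009211542424207846
shift [0.0006 0.0003 0.0006] turn [-0.      0.0002  0.0005]
```

carry_out(commands=[[0, 0, 0, 0.0007, 0, 0, 0], [0, 0, 0, 0.0014, 0, 0, 0], [0, 0, 0, 0.0014, 0, 0, 0], [0, 0, 0, 0.0014, 0, 0, 0], [0, 0, 0, 0.0014, 0, 0, 0]])

```text
time: 3.2
position: [511.8, -59.0, 271.1]
orientation: [0.0, 0.998, -0.062, 0.0]
wrist_force: [-2.4, 1.6, 5.7]
finger_gap: 0.0
grasp_force: 2.7
```

carry_out(commands=[[0, 0, 0, 0.0004, 0, 0, 0], [0, 0, 0.003, 0.0004, 0, 0, 0], [0, 0, 0.006, 0.0004, 0, 0, 0], [0, 0, 0.009, 0.0004, 0, 0, 0], [0, 0, 0.012, 0.0004, 0, 0, 0]])

```text
time: 3.7
position: [510.7, -67.8, 271.3]
orientation: [-0.0, 0.998, -0.062, 0.0]
wrist_force: [-3.8, 2.1, 7.5]
finger_gap: -0.002
grasp_force: 3.8
```

carry_out(commands=[[0, 0, 0.003, 0, 0, 0, 0], [0, 0, 0.006, 0, 0, 0, 0], [0, 0, 0.009, 0, 0, 0, 0], [0, 0, 0.0115, 0, 0, 0, 0], [0, 0, 0.0115, 0, 0, 0, 0]])

```text
time: 4.2
position: [509.6, -76.8, 271.1]
orientation: [0.0, 0.998, -0.062, 0.0]
wrist_force: [-3.8, -0.4, 5.4]
finger_gap: 0.001
grasp_force: 3.2
```

```bash
python3 go.py 0 -11 97; python3 - <<'E'
from h import *
c=manip.read_camera('scene')['color'][195:265,230:310]; d=manip.read_camera('wrist')['color'][200:360,80:580]
cv2.imwrite('pics/m2.png',np.vstack([cv2.resize(c,(457,400),interpolation=2)[:,:400].repeat(1,1),cv2.resize(d,(400,128))]))
E
```

```text
t 4.2 tip in clock [ -0.21 -10.86  98.06] F [-3.79 -0.39  5.42] gap 0.0006502954333194859
shift [0.0003 0.0002 0.0014] turn [ 0.0004 -0.0002  0.0004]
```

View pics/m2.png

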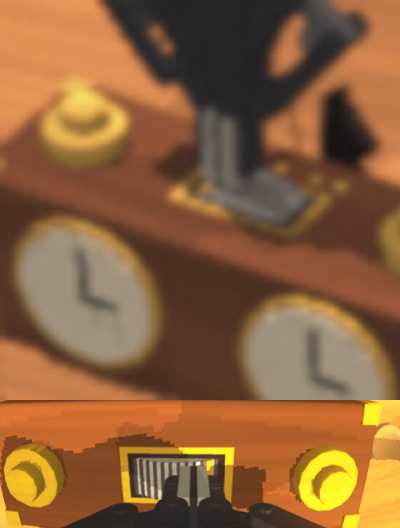

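The wrist view shows the yellow index bar at the king-side end of the slot (~(210,468)), so the wheel has gone over. The tangential force also dropped. I'll lift straight off.

carry_out(commands=[[0, 0, 0, -0.005, 0, 0, 0], [0, 0, 0, -0.02, 0, 0, 0], [0, 0, 0, -0.04, 0, 0, 0], [0, 0, 0, -0.06, 0, 0, 0], [0, 0, 0, -0.06, 0, 0, 0]])

```text
time: 4.8
position: [510.6, -76.7, 319.1]
orientation: [0.001, 0.998, -0.062, 0.003]
wrist_force: [-0.2, -0.6, 0.9]
finger_gap: -0.002
grasp_force: 0.0
```

```bash
python3 go.py 0 85 140; python3 - <<'E'
from h import *
c=manip.read_camera('scene')['color'][195:265,230:310]; d=manip.read_camera('wrist')['color'][200:360,80:580]
cv2.imwrite('pics/m3.png',np.vstack([cv2.resize(c,(457,400),interpolation=2)[:,:400],cv2.resize(d,(400,128))]))
E
```

```text
t 4.8 tip in clock [  1.84 -10.67 146.11] F [-0.19 -0.58  0.91] gap -0.002464860433895707
shift [-0.0024 -0.1276  0.008 ] turn [ 0.0006 -0.0042  0.0005]
```

View pics/m3.png

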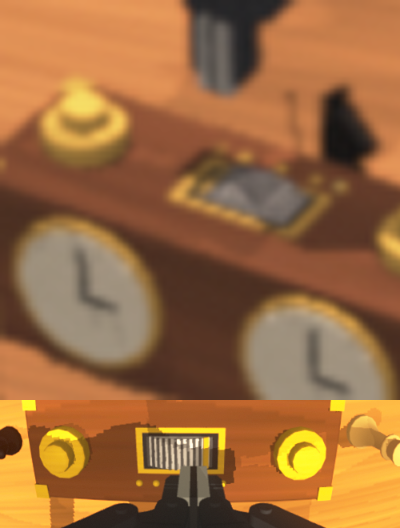

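With the finger lifted, the bar sits about 16 mm king-side of the slot centre at (205,445), so it moved one stop. Next is the far plunger.

carry_out(commands=[[0, 0, -0.04, 0, 0, 0, 0], [0, 0, -0.08, 0, 0, 0, 0], [0, 0, -0.115, 0, 0, 0, 0], [0, 0, -0.1276, 0, 0, 0, 0], [0, 0, -0.1276, 0.01, 0, 0, 0]])

```text
time: 5.4
position: [521.6, 19.4, 308.0]
orientation: [0.0, 0.998, -0.061, 0.001]
wrist_force: [-0.0, -0.4, -0.9]
finger_gap: 0.001
grasp_force: 0.0
```

carry_out(commands=[[0, 0, 0, 0.01, 0, 0, 0], [0, 0, 0, 0.02, 0, 0, 0], [0, 0, 0, 0.025, 0, 0, 0], [0, 0, 0, 0.025, 0, 0, 0], [0, 0, 0, 0.025, 0, 0, 0]])

```text
time: 5.9
position: [521.3, 18.1, 288.9]
orientation: [0.0, 0.998, -0.062, -0.0]
wrist_force: [-0.0, -0.4, -0.2]
finger_gap: -0.003
grasp_force: 0.0
```

```bash
python3 go.py 0 85 105.5
```

```text
t 5.9 tip in clock [ -0.39  84.87 115.91] F [-0.03 -0.44 -0.25] gap -0.002795415496747311
shift [ 0.0005 -0.0002  0.0139] turn [0.     0.0001 0.    ]
```

carry_out(commands=[[0, 0, 0, 0.004, 0, 0, 0], [0, 0, 0, 0.008, 0, 0, 0], [0, 0, 0, 0.012, 0, 0, 0], [0, 0, 0, 0.0145, 0, 0, 0], [0, 0, 0, 0.0145, 0, 0, 0]])

```text
time: 6.4
position: [521.7, 18.5, 279.4]
orientation: [0.0, 0.998, -0.062, 0.001]
wrist_force: [-2.6, -0.6, 7.2]
finger_gap: -0.005
grasp_force: 3.5
```

```bash
python3 go.py 0 85 105.5
```

```text
t 6.4 tip in clock [  0.18  85.21 106.38] F [-2.65 -0.59  7.18] gap -0.0050234922892159065
shift [-0.0002  0.0003  0.0012] turn [ 0.0002 -0.0007  0.0005]
```

carry_out(commands=[[0, 0, 0, 0.0008, 0, 0, 0], [0, 0, 0, 0.0008, 0, 0, 0], [0, 0, 0, 0.0008, 0, 0, 0], [0, 0, 0, 0.0008, 0, 0, 0], [0, 0, 0, 0.0008, 0, 0, 0]])

```text
time: 6.9
position: [521.7, 18.5, 279.3]
orientation: [0.0, 0.998, -0.062, 0.001]
wrist_force: [-3.0, -0.9, 9.0]
finger_gap: -0.001
grasp_force: 4.7
```

carry_out(commands=[[0, 0, 0, -0.01, 0, 0, 0], [0, 0, 0, -0.03, 0, 0, 0], [0, 0, 0, -0.06, 0, 0, 0], [0, 0, 0, -0.1, 0, 0, 0], [0, 0, 0, -0.14, 0, 0, 0]])

```text
time: 7.4
position: [520.9, 18.7, 383.6]
orientation: [-0.0, 0.998, -0.062, -0.001]
wrist_force: [0.5, -0.4, 0.9]
finger_gap: -0.002
grasp_force: 0.0
```

carry_out(commands=[[0, 0, 0, 0, 0, 0, 0], [0, 0, 0, 0, 0, 0, 0], [0, 0, 0, 0, 0, 0, 0], [0, 0, 0, 0, 0, 0, 0], [0, 0, 0, 0, 0, 0, 0]])

```text
time: 7.9
position: [521.0, 18.6, 381.1]
orientation: [-0.0, 0.998, -0.062, -0.001]
wrist_force: [0.0, 0.2, 0.4]
finger_gap: -0.001
grasp_force: 0.0
```

```bash
python3 go.py 0 85 200; python3 - <<'E'
from h import *
c=manip.read_camera('scene')['color'][190:300,190:370]
cv2.imwrite('pics/m4.png',cv2.resize(c,(720,440),interpolation=2))
E
```

```text
t 7.9 tip in clock [ -1.19  85.27 208.11] F [0.01 0.2  0.41] gap -0.000864720111853623
shift [0.0016 0.0004 0.0108] turn [0.0001 0.0016 0.0005]
```

View pics/m4.png

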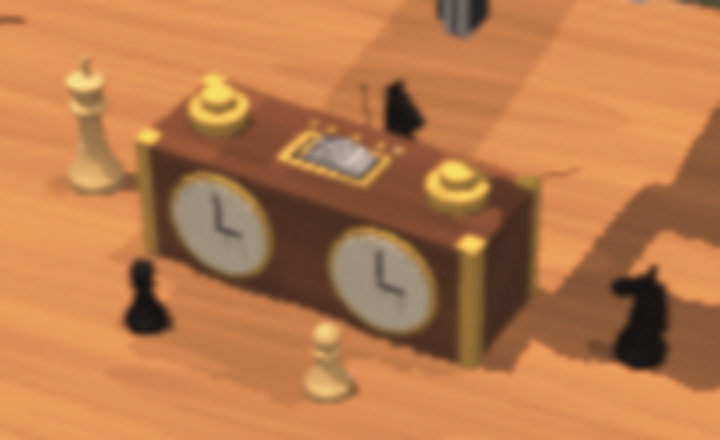

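Both plungers are up at (218,98) and (457,175), all the men are standing, and the arm is clear. The plunger hit its hard stop: an extra 0.6 mm of push moved it only 0.1 mm at 9 N.

```bash
python3 -c "from rig import manip; print(manip.hand_in())"
```

```text
the job is handed in; nothing more can be done
None
```

The job is handed in, with no verdict returned: the wheel went one click towards the king, the far plunger was pressed fully and sprang back, the men near the clock still stood in the last picture, and the arm finished clear.

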